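# Fill the nest and hold the slide at the notch

## Robot

A 6-joint arm with a two-finger parallel gripper is mounted at the origin on a cart in front of the work surface, level with it; the furniture and walls round the work are solid. World frame = base frame: x ahead of the robot, y to its left, z up, the work surface at z = 0. Lengths are in mm, angles in rad, forces in N, time in s.
With the tool pointing down it reaches from about 275 to 750 mm from the base axis. Payload 10.2 kg.
Tool frame: the origin (TCP) lies between the finger pads; the fingertips stand r.tips_ahead ahead of it and the grasp point (between the pads) lies 6 mm ahead of it (r.tips_ahead is the distance from the TCP to the fingertips, in mm); z points along the fingers, y is the line along which they close (so a half turn about z gives the same grasp; the last joint's range is limited). The gripper opens to 88 mm and grips with 3 to 60 N. Pads are 18 mm wide; open, the fingers measure 123 mm over their backs; the gripper's body (75 mm by 187 mm) begins 45 mm behind the grasp point.
Start: joints at [-1.459, 0.313, 1.498, -0, 1.331, -0.223], TCP at [172.492, -495.861, 263.72] pointing down, gripper open.
Joint ranges: [-2.94, 2.94], [-0.97, 2.17], [0.19, 2.56], [-1.23, 4.37], [0.02, 3.11], [-2.88, 2.88]. Speed limits (rad/s): [2.39, 2.39, 3.01, 3.14, 3.14, 3.14].

## Interface

Orientations are given as a unit quaternion [w, x, y, z].
In Python, from workcell import r, cams, finder gives the robot as it stands. The module is installed in compiled form; this text tells all that it offers.
- The arm moves only by the tool move_arm, never from a script. Its argument "deltas" is a list of rows, each a list of 3 entries, a list of its own where there are three numbers: the shift along the world's x, y, z in units of 25 mm (1.0 is 25 mm), then the turn, a rotation vector about the world's x, y, z in units of 5 degrees (1.0 is 5 degrees), then the finger opening in mm, from 0 to 88.1. In form: [[[dx, dy, dz], [wx, wy, wz], fingers], ...]. A call has 1 to 20 rows; each row is the pose to reach, as a shift and turn from the pose commanded when the call began; what a row does not reach only later rows make up. A row lasts 1/12 s, in which the tool goes at most 41.7 mm and 7.16 degrees, less where a joint would pass 70% of its speed; a pose out of reach is approached as far as the arm can. A call with a gripper value outside its range is refused whole. The fingers move at their own pace and stop on an object; "force" is the grip in N (left out, the last holds). Time passes only in rows, so rows that repeat a pose let the fingers close. It gives the time, the measured TCP pose, the force, the opening and the grip force at its end, in the units of the state.
- r.get_obs(): the state, without advancing time (a new reading comes with each control period).
- cams.capture(name): name is "scene" or "top" or "wrist"; returns (picture, depth): 480x640x3 uint8, red, green, blue; 480x640 float32, mm along the optical axis (not along the pixel's ray), 0 where there is no reading.
- cams.calibration(name): a dict with "K" (3x3 intrinsics, pixels), "k1" (the pictures are not rectified: a ray, as slopes to the right and down, at radius r is drawn at 1 + k1 r^2 times it, then the intrinsics apply), "extrinsics" (4x4, takes a point from camera to world coordinates). Camera axes: x right, y down, z forward; pixel columns grow to the right and rows downward; lengths in mm; the calibration is good to about 2 mm. A picture is of the moment at which its call begins: read the wrist's pose just before it. calibration takes no time and is no camera call; for the wrist camera it gives the pose at the moment of the call.
- r.close_job(): hands the job in; it is judged then, once.
Trained networks look in the newest picture that a camera, given by its name, has taken for a name from the list of things; names that differ only in an ending like _2 or _b are one class to them, and where a whole thing is asked for, a point or a joint stands for the part that bears it (a point fixed in the world has none). Each returns a list of dicts, best first, with "confidence" (0 to 1); they miss things now and then, are a little off and sometimes report something else, mostly with a low value. They report only what shows in the picture. A call takes as long as a camera call. They do not tell look-alikes from the thing itself.
- finder.recognise(query, camera): "pixel" ([column, row] in pixels, amid what is visible of it).
- finder.masks_of(query, camera): "region" (480x640 bool, what is visible of it) and "pixel" ([column, row] in pixels, amid what is visible of it).
- finder.pinpoint(query, camera): "pixel" ([column, row] in pixels: a listed point, or the origin of a listed thing).
The state is a dict: "time_s": time; "joints": joint angles; "dq": joint speeds; "effort": joint torques, N m; "ee_pos": TCP position; "tcp_rot": TCP orientation; "wrist_force": force on the tool from outside, world axes, zero at the start; "torque": the same for the moment, N m; "gripper_width": opening from 0.0 (shut) to 1.0 (fully open); "finger_force": force on a finger pad.
Only numpy, scipy, OpenCV 4.12 (cv2) and the standard library are available. Lean on these libraries where they do the work, as an engineer would, in place of code of your own. Each camera call takes 0.05 s, during which the arm holds its last target. There are 200 camera calls.

## Task

Put spare filler caps, right way up and fully down, into the empty pockets of the inspection station's nest, leaving the caps that are already in it where they are and the slide at its home end. Then take the slide by its black knob, push it along the rail under the bridge until you feel the spring ball click into its notch, and finish while still holding the knob there, since the return spring takes the slide back home if it is let go. Do not knock over or shift the flux bottle, the solder spool or the open sensor cap on the bench.

Things in the scene. Friction and masses are not known exactly. Their poses are not given: they have to be found in the camera images.
- station: Inspection station, fixed: aluminium base plate on rubber feet, 160 mm wide (x), from y = -180 to +215 mm, top 16 mm above the bench, with two guide shafts along y. Origin: on the bench under the rail's centre line. Its y axis is the way the slide travels, from home towards the bridge; x lies across the rail, z up. Its yaw varies by 0.18 rad either way; at yaw 0 its axes are the world's.
- bridge (a point): Centre of the top of the low black bridge with the reading head, 104 mm above the bench, at y = 110 mm in the station's frame. Deck 158 mm across the rail by 88 mm along it, underside 81 mm above the bench, on four pillars at x = +-71 mm; the loaded nest passes under it.
- slide (a joint): Travel of the slide along the station's +y axis in m: 0 = home (stop away from the bridge), 0.158 = far stop. A hidden return spring pulls it home with 5.6 N at home, growing by 0.2 N per 10 mm to about 8 N at the notch; rubbing 0.4 N. It stays at home by itself.
- nest (a point): Centre of the top of the nest, 58 mm above the bench, on the slide: grey plate 116 mm across the rail, 100 mm along it, with four round pockets 34.6 mm across and 11 mm deep, 68 mm apart across the rail and 46 mm along it. A cap standing in a pocket rises 18 mm above the plate. At home it lies at y = -10 mm in the station's frame.
- plunger (a joint): Height of the slide's spring ball in m: 0 = riding on the flat strip, about -0.0035 = in the notch. One notch, set by hand somewhere from 0.112 to 0.138 m of travel. Over the last 5 mm the ball draws the slide forward (push needed falls by up to about 4.5 N); once seated it needs about 4.5 N above the spring's pull to climb out on the far side, which nothing blocks.
- plunger_pin (a point): Top of the plunger's thin upright steel pin on the slide's tail, between knob and nest, 66 mm above the bench while the ball rides on the strip; it sinks about 3.5 mm when the ball drops into the notch.
- knob_grip (a point): Point on the axis of the slide's upright black round knob, 74 mm above the bench, at the height to grip. The knob is 25 mm across from 54 to 87 mm above the bench, its top at 93 mm; it stands on the slide's tail plate (top 44 mm above the bench), 115 mm behind the middle of the nest and 50 mm behind the plunger's pin.
- pocket_1 (a point): Centre of the floor of a nest pocket, 47 mm above the bench; moves with the slide. At home it lies at x = -34, y = -33 mm in the station's frame. Its axes are parallel to the station's. Two of the four pockets hold caps at the start, the other two are empty; which, changes.
- pocket_2 (a point): Centre of the floor of a nest pocket, 47 mm above the bench; moves with the slide. At home it lies at x = 34, y = -33 mm in the station's frame. Its axes are parallel to the station's. Two of the four pockets hold caps at the start, the other two are empty; which, changes.
- pocket_3 (a point): Centre of the floor of a nest pocket, 47 mm above the bench; moves with the slide. At home it lies at x = -34, y = 13 mm in the station's frame. Its axes are parallel to the station's. Two of the four pockets hold caps at the start, the other two are empty; which, changes.
- pocket_4 (a point): Centre of the floor of a nest pocket, 47 mm above the bench; moves with the slide. At home it lies at x = 34, y = 13 mm in the station's frame. Its axes are parallel to the station's. Two of the four pockets hold caps at the start, the other two are empty; which, changes.
- cap_1: Green moulded filler cap with white filling, open side up: 36 mm across the rim, 29 mm high, 28 g. Wall upright (35.5 mm across) from 18 mm above the base to the rim, narrowing below to 23 mm at the base. Origin: centre of the underside, z up. Stands in one of the nest's pockets at the start; leave it there.
- cap_2: Green moulded filler cap with white filling, open side up: 36 mm across the rim, 29 mm high, 28 g. Wall upright (35.5 mm across) from 18 mm above the base to the rim, narrowing below to 23 mm at the base. Origin: centre of the underside, z up. Stands in one of the nest's pockets at the start; leave it there.
- spare_1: Green moulded filler cap with white filling, open side up: 36 mm across the rim, 29 mm high, 28 g. Wall upright (35.5 mm across) from 18 mm above the base to the rim, narrowing below to 23 mm at the base. Origin: centre of the underside, z up. One of three spares standing on the bench on the robot's right of the station; two are needed.
- spare_2: Green moulded filler cap with white filling, open side up: 36 mm across the rim, 29 mm high, 28 g. Wall upright (35.5 mm across) from 18 mm above the base to the rim, narrowing below to 23 mm at the base. Origin: centre of the underside, z up. One of three spares standing on the bench on the robot's right of the station; two are needed.
- spare_3: Green moulded filler cap with white filling, open side up: 36 mm across the rim, 29 mm high, 28 g. Wall upright (35.5 mm across) from 18 mm above the base to the rim, narrowing below to 23 mm at the base. Origin: centre of the underside, z up. One of three spares standing on the bench on the robot's right of the station; two are needed.
- flux_bottle: White flux bottle with a red nozzle, 41 mm across, 112 mm high, standing behind the station; leave alone. Origin: centre of its underside.
- solder_spool: Spool of solder wire, 70 x 55 x 44 mm, behind the spares; leave alone. Origin: centre of its underside.
- cap_board: Green round open sensor cap with a circuit board in it, 87 x 94 x 32 mm, lying behind the station; leave alone. Origin: centre of its underside.
There are look-alikes about, which are no part of the job. Leave any pink or yellow look-alike of the spare_2 alone.

How it is judged (in metres and radians):
On the way:
1. every pocket of the nest holds a cap, upright and fully down, with the slide still at home (((distance between cap_1 and pocket_1 below 0.006 m and angle between cap_1's own z axis and vertical below 0.15 rad) or (distance between cap_2 and pocket_1 below 0.006 m and angle between cap_2's own z axis and vertical below 0.15 rad) or (distance between spare_1 and pocket_1 below 0.006 m and angle between spare_1's own z axis and vertical below 0.15 rad) or (distance between spare_2 and pocket_1 below 0.006 m and angle between spare_2's own z axis and vertical below 0.15 rad) or (distance between spare_3 and pocket_1 below 0.006 m and angle between spare_3's own z axis and vertical below 0.15 rad)) and ((distance between cap_1 and pocket_2 below 0.006 m and angle between cap_1's own z axis and vertical below 0.15 rad) or (distance between cap_2 and pocket_2 below 0.006 m and angle between cap_2's own z axis and vertical below 0.15 rad) or (distance between spare_1 and pocket_2 below 0.006 m and angle between spare_1's own z axis and vertical below 0.15 rad) or (distance between spare_2 and pocket_2 below 0.006 m and angle between spare_2's own z axis and vertical below 0.15 rad) or (distance between spare_3 and pocket_2 below 0.006 m and angle between spare_3's own z axis and vertical below 0.15 rad)) and ((distance between cap_1 and pocket_3 below 0.006 m and angle between cap_1's own z axis and vertical below 0.15 rad) or (distance between cap_2 and pocket_3 below 0.006 m and angle between cap_2's own z axis and vertical below 0.15 rad) or (distance between spare_1 and pocket_3 below 0.006 m and angle between spare_1's own z axis and vertical below 0.15 rad) or (distance between spare_2 and pocket_3 below 0.006 m and angle between spare_2's own z axis and vertical below 0.15 rad) or (distance between spare_3 and pocket_3 below 0.006 m and angle between spare_3's own z axis and vertical below 0.15 rad)) and ((distance between cap_1 and pocket_4 below 0.006 m and angle between cap_1's own z axis and vertical below 0.15 rad) or (distance between cap_2 and pocket_4 below 0.006 m and angle between cap_2's own z axis and vertical below 0.15 rad) or (distance between spare_1 and pocket_4 below 0.006 m and angle between spare_1's own z axis and vertical below 0.15 rad) or (distance between spare_2 and pocket_4 below 0.006 m and angle between spare_2's own z axis and vertical below 0.15 rad) or (distance between spare_3 and pocket_4 below 0.006 m and angle between spare_3's own z axis and vertical below 0.15 rad)) and value of joint slide below 0.008 m), for 0.2 s.
At the end, for the whole second after the job is handed in: The fingers hold or press on the knob (over 1.5 N), the slide is at rest beyond 100 mm of travel with the spring ball in its notch (plunger sunk at least 1.8 mm), and each of the four pockets holds a cap, upright within 0.15 rad and with its underside within 6 mm of the pocket floor's centre (value of joint plunger below -0.0018 m and value of joint slide above 0.1 m and velocity of joint slide between -0.005 and 0.005 m/s and contact force between the fingers and slide_c0 above 1.5 N and ((distance between cap_1 and pocket_1 below 0.006 m and angle between cap_1's own z axis and vertical below 0.15 rad) or (distance between cap_2 and pocket_1 below 0.006 m and angle between cap_2's own z axis and vertical below 0.15 rad) or (distance between spare_1 and pocket_1 below 0.006 m and angle between spare_1's own z axis and vertical below 0.15 rad) or (distance between spare_2 and pocket_1 below 0.006 m and angle between spare_2's own z axis and vertical below 0.15 rad) or (distance between spare_3 and pocket_1 below 0.006 m and angle between spare_3's own z axis and vertical below 0.15 rad)) and ((distance between cap_1 and pocket_2 below 0.006 m and angle between cap_1's own z axis and vertical below 0.15 rad) or (distance between cap_2 and pocket_2 below 0.006 m and angle between cap_2's own z axis and vertical below 0.15 rad) or (distance between spare_1 and pocket_2 below 0.006 m and angle between spare_1's own z axis and vertical below 0.15 rad) or (distance between spare_2 and pocket_2 below 0.006 m and angle between spare_2's own z axis and vertical below 0.15 rad) or (distance between spare_3 and pocket_2 below 0.006 m and angle between spare_3's own z axis and vertical below 0.15 rad)) and ((distance between cap_1 and pocket_3 below 0.006 m and angle between cap_1's own z axis and vertical below 0.15 rad) or (distance between cap_2 and pocket_3 below 0.006 m and angle between cap_2's own z axis and vertical below 0.15 rad) or (distance between spare_1 and pocket_3 below 0.006 m and angle between spare_1's own z axis and vertical below 0.15 rad) or (distance between spare_2 and pocket_3 below 0.006 m and angle between spare_2's own z axis and vertical below 0.15 rad) or (distance between spare_3 and pocket_3 below 0.006 m and angle between spare_3's own z axis and vertical below 0.15 rad)) and ((distance between cap_1 and pocket_4 below 0.006 m and angle between cap_1's own z axis and vertical below 0.15 rad) or (distance between cap_2 and pocket_4 below 0.006 m and angle between cap_2's own z axis and vertical below 0.15 rad) or (distance between spare_1 and pocket_4 below 0.006 m and angle between spare_1's own z axis and vertical below 0.15 rad) or (distance between spare_2 and pocket_4 below 0.006 m and angle between spare_2's own z axis and vertical below 0.15 rad) or (distance between spare_3 and pocket_4 below 0.006 m and angle between spare_3's own z axis and vertical below 0.15 rad))); the arm keeps its last pose, push and grip.
It fails at once if a cap that was already in the nest is lifted out of its pocket ((distance between cap_1 and pocket_1 above 0.012 m and distance between cap_1 and pocket_2 above 0.012 m and distance between cap_1 and pocket_3 above 0.012 m and distance between cap_1 and pocket_4 above 0.012 m) or (distance between cap_2 and pocket_1 above 0.012 m and distance between cap_2 and pocket_2 above 0.012 m and distance between cap_2 and pocket_3 above 0.012 m and distance between cap_2 and pocket_4 above 0.012 m)).
It fails at once if the flux bottle, the solder spool or the open sensor cap is shifted by more than 25 mm or knocked over (distance of any of flux_bottle, solder_spool, cap_board from where it was at the start of the episode above 0.025 m or angle between any of flux_bottle, solder_spool, cap_board's own z axis and vertical above 0.5 rad).
It also fails if it takes over 69 s, if anything falls off the work surface, if the arm or the gripper's body presses on something with over 40 N, if the wrist force passes 120 N, or if a joint passes its speed limit or range.

## Working session

There is one attempt and no reset: what is moved stays moved. The work goes in short steps, Python scripts to look and compute and a tool call to move; the robot and the scene stay as the last step left them, time stands still between calls to the robot, and variables do not carry over. Pictures are saved under pics/ and viewed, at most 10 in all, crops included, and the job is handed in when it is done.

Besides the shell and the picture viewer there is one more tool, called after "Request:" by a JSON object that holds its "method" and its "body". move_arm: Moves the arm, as the interface text tells. Its arguments: {"type":"object","properties":{"deltas":{"type":"array"},"force":{"type":"number"}},"required":["deltas"]}

```bash
mkdir -p pics
cat > h.py <<'E'
import numpy as np, cv2
from workcell import r, cams, finder
def ray(px,c):
    K=np.array(c["K"],float);d=((px[0]-K[0,2])/K[0,0],(px[1]-K[1,2])/K[1,1])
    d=np.array(d);u=d.copy()
    for _ in range(20): u=d/(1+c["k1"]*(u@u))
    return np.array([u[0],u[1],1.])
def atz(px,c,z):
    T=np.array(c["extrinsics"]);v=T[:3,:3]@ray(px,c);o=T[:3,3]
    return o+v*(z-o[2])/v[2]
def atd(px,c,d):
    T=np.array(c["extrinsics"]);return T[:3,:3]@(ray(px,c)*d)+T[:3,3]
def save(im,n): cv2.imwrite("pics/"+n,im[:,:,::-1])
E
python3 - <<'E'
from h import *
np.set_printoptions(precision=1,suppress=True)
o=r.get_obs();print({k:o[k] for k in("time_s","ee_pos","tcp_rot","gripper_width","wrist_force")},r.tips_ahead)
a,d=cams.capture("top");save(a,"top.png");c=cams.calibration("top");print(np.array(c["extrinsics"]))
for n,z in(("knob_grip",74),("plunger_pin",66),("nest",58),("bridge",104),("pocket_1",47),("spare_1",0),("flux_bottle",0),("solder_spool",0),("cap_board",0)):
    for q in finder.pinpoint(n,"top"): print(n,np.array(q["pixel"]),round(q["confidence"],2),atz(q["pixel"],c,z))
b,_=cams.capture("scene");save(b,"scene.png")
E
```

```text
{'time_s': 0.0, 'ee_pos': array([ 172.5, -495.7,  263.2]), 'tcp_rot': array([-0. ,  1. ,  0.2,  0. ]), 'gripper_width': 1.003036724278342, 'wrist_force': array([ 0.8, -0.3, -0.1])} 25.0
[[  -0.    -1.     0.1  524.5]
 [  -1.     0.     0.    97.9]
 [  -0.    -0.1   -1.  1218.6]
 [   0.     0.     0.     1. ]]
knob_grip [327.4 262.5] 0.56 [569.8  85.4  74. ]
nest [272.1 265.8] 0.83 [564.7 191.   58. ]
bridge [202. 257.] 0.94 [580.  316.5 104. ]
pocket_1 [257.1 246.8] 0.95 [602. 221.  47.]
pocket_1 [282.6 277.8] 0.87 [541.9 171.7  47. ]
pocket_1 [257.4 278. ] 0.87 [541.7 220.3  47. ]
pocket_1 [285.6 244.8] 0.6 [605.6 165.8  47. ]
spare_1 [436.4 319.3] 0.84 [ 458.4 -131.7    0. ]
spare_1 [442.4 220. ] 0.65 [ 657.2 -148.2    0. ]
spare_1 [433.1 282.5] 0.64 [ 531.5 -126.7    0. ]
spare_1 [398.1 304.3] 0.61 [488.5 -55.9   0. ]
spare_1 [397.7 263.5] 0.61 [569.9 -56.5   0. ]
spare_1 [267.1 260.9] 0.6 [576.6 205.8   0. ]
spare_1 [394.6 230.8] 0.49 [635.8 -51.3   0. ]
spare_1 [362.9 173.7] 0.46 [752.8  11.2   0. ]
flux_bottle [367.  175.8] 0.82 [748.5   2.9   0. ]
cap_board [267.7 161.8] 0.58 [778.6 204.9   0. ]
```

View pics/top.png

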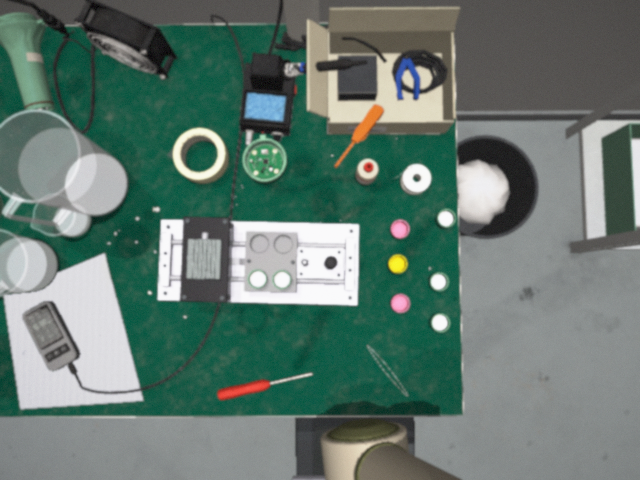

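View pics/scene.png

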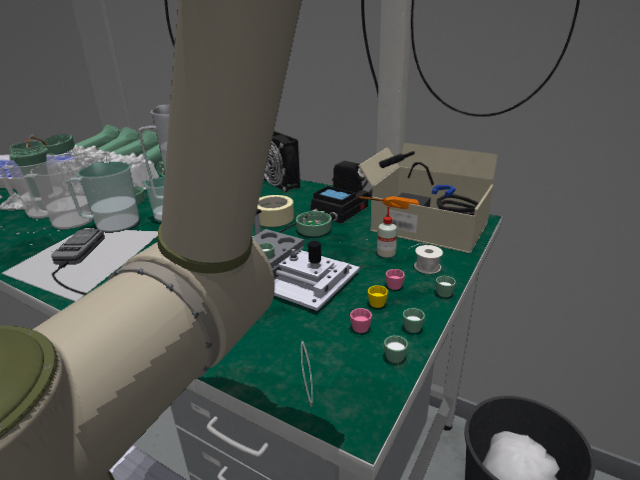

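Top view: the nest is around (271,262). Its lower pockets (258,279) and (282,279) are filled (pocket_3, pocket_1), and the upper ones (260,243) and (283,243) are empty (pocket_4, pocket_2). The knob is at (330,263).

Candidates for a spare are green/white at (445,218), (439,282) and (440,323). Look-alikes are pink (400,229), pink (400,303) and yellow (398,264). I choose the green ones at (440,323) and (439,282), which are far from the spool at (415,179).

Run:
```python
from h import *
from scipy.spatial.transform import Rotation as R
np.set_printoptions(precision=3,suppress=True)
o=r.get_obs();q=o["tcp_rot"];print(R.from_quat([q[1],q[2],q[3],q[0]]).as_matrix())
a,d=cams.capture("top");c=cams.calibration("top")
g=cv2.cvtColor(a,cv2.COLOR_RGB2HSV)
white=((g[...,1]<60)&(g[...,2]>170)).astype(np.uint8)
n,l,s,ce=cv2.connectedComponentsWithStats(white)
for i in range(1,n):
    if 60<s[i,4]<1500 and 240<ce[i][0]<460 and 200<ce[i][1]<340: print(ce[i],s[i,4],atz(ce[i],c,25), "nest",atz(ce[i],c,72)[:2])
# plate
m=np.zeros_like(white);m[205:315,150:370]=white[205:315,150:370]
p=np.argwhere(m)[:,::-1].astype(np.float32)
W=np.array([atz(x,c,16)[:2] for x in p],np.float32);print(cv2.minAreaRect(W))
dark=(g[...,2]<60);
n,l,s,ce=cv2.connectedComponentsWithStats(dark.astype(np.uint8))
for i in range(1,n):
    if 300<ce[i][0]<350 and 240<ce[i][1]<290 and s[i,4]>30:print("knob",ce[i],s[i],atz(ce[i],c,93))
save(cv2.resize(a[200:345,230:460],None,fx=3.4,fy=3.4,interpolation=cv2.INTER_CUBIC),"crop.png")
```

```text
[[ 0.944  0.329 -0.   ]
 [ 0.329 -0.944  0.   ]
 [ 0.    -0.    -1.   ]]
[445.109 218.244] 193 [ 657.93  -148.602   25.   ] nest [ 652.674 -138.894]
[437.86 281.36] 200 [ 533.517 -131.465   25.   ] nest [ 533.16  -122.431]
[439.241 322.111] 216 [ 454.267 -132.42    25.   ] nest [ 457.031 -123.349]
((586.3133544921875, 229.6947784423828), (412.8118896484375, 184.9181365966797), 88.1828384399414)
```

View pics/crop.png

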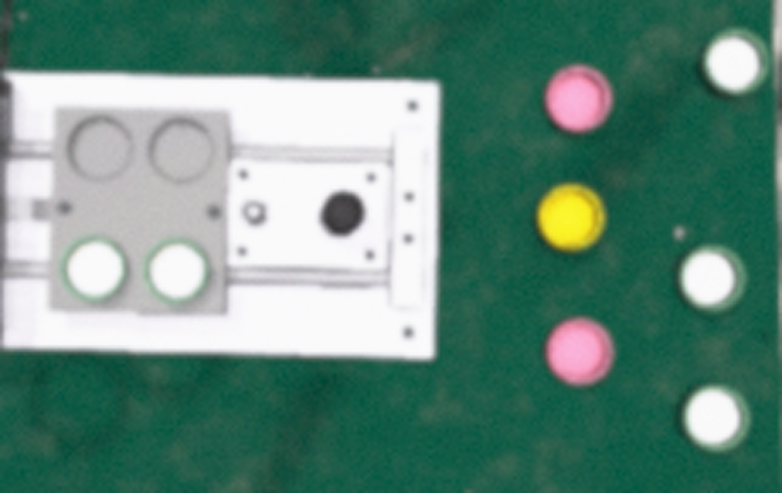

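The crop confirms it: the spares at right are green-rimmed with white filling. The pink and yellow caps are in the separate column, and the two upper pockets are empty. Moving above the spares now.

Request:
{"method": "move_arm", "body": {"deltas": [[[13.1, 14.6, -2.5], [0, 0, 13.8], 60], [[13.1, 14.6, -2.5], [0, 0, 13.8], 60], [[13.1, 14.6, -2.5], [0, 0, 13.8], 60], [[13.1, 14.6, -2.5], [0, 0, 13.8], 60], [[13.1, 14.6, -2.5], [0, 0, 13.8], 60], [[13.1, 14.6, -2.5], [0, 0, 13.8], 60], [[13.1, 14.6, -2.5], [0, 0, 13.8], 60], [[13.1, 14.6, -2.5], [0, 0, 13.8], 60], [[13.1, 14.6, -2.5], [0, 0, 13.8], 60], [[13.1, 14.6, -2.5], [0, 0, 13.8], 60], [[13.1, 14.6, -2.5], [0, 0, 13.8], 60], [[13.1, 14.6, -2.5], [0, 0, 13.8], 60], [[13.1, 14.6, -2.5], [0, 0, 13.8], 60], [[13.1, 14.6, -2.5], [0, 0, 13.8], 60], [[13.1, 14.6, -2.5], [0, 0, 13.8], 60], [[13.1, 14.6, -2.5], [0, 0, 13.8], 60]]}}

```text
time_s: 1.93
ee_pos: [499.5, -131.8, 201.5]
tcp_rot: [0.0, 0.719, 0.695, -0.0]
wrist_force: [-0.3, 0.3, 0.5]
gripper_width: 0.681
finger_force: 0.0
```

```bash
cat > w.py <<'E'
from h import *
import sys
from scipy.spatial.transform import Rotation as R
np.set_printoptions(precision=2,suppress=True)
o=r.get_obs();q=o["tcp_rot"];M=R.from_quat([q[1],q[2],q[3],q[0]]).as_matrix();print(o["time_s"],o["ee_pos"],"toolY deg",np.degrees(np.arctan2(M[1,1],M[0,1])),"tilt",M[:,2],o["wrist_force"])
c=cams.calibration("wrist");a,d=cams.capture("wrist");save(a,sys.argv[1])
g=cv2.cvtColor(a,cv2.COLOR_RGB2HSV)
white=((g[...,1]<60)&(g[...,2]>170)).astype(np.uint8)
n,l,s,ce=cv2.connectedComponentsWithStats(white)
for i in range(1,n):
    if 300<s[i,4]<40000 and s[i,4]>.65*s[i,2]*s[i,3]: print("white",ce[i],s[i,2:],np.median(d[l==i]),atd(ce[i],c,np.median(d[l==i])))
for n,z in(("spare_1",0),("pocket_1",47),("nest",58),("knob_grip",74),("plunger_pin",66)):
    for k in finder.pinpoint(n,"wrist"):
        if k["confidence"]>.4: print(n,np.array(k["pixel"]),round(k["confidence"],2),atz(k["pixel"],c,z))
E
python3 w.py w1.png
```

```text
1.9333 [ 499.51 -131.84  201.45] toolY deg -1.9014885043254934 tilt [ 0. -0. -1.] [-0.32  0.27  0.53]
white [397.73  15.57] [ 202   33 5178] 265.82336 [567.78  36.81  16.55]
white [353.91 223.45] [ 30  28 665] 313.9559 [ 532.01 -131.76   17.13]
white [267.01 227.41] [ 31  30 696] 311.41794 [ 452.42 -132.01   20.64]
white [283.21 406.55] [ 165   46 6127] 1309.1786 [  336.97 -1035.7   -749.18]
white [368.35 407.93] [ 11  39 366] 1166.1309 [ 648.05 -943.39 -630.56]
white [412.11 415.08] [ 46  22 863] 1020.2802 [ 761.77 -859.2  -504.64]
spare_1 [477.3 230.7] 0.83 [ 655.53 -147.1     0.  ]
spare_1 [388.8 131.7] 0.78 [565.65 -51.67   0.  ]
spare_1 [302.9 135.8] 0.77 [487.89 -52.84   0.  ]
spare_1 [352.9 219.3] 0.73 [ 532.8  -131.76    0.  ]
spare_1 [270.2 221. ] 0.65 [ 452.7  -130.81    0.  ]
spare_1 [463.  134.8] 0.56 [633.61 -56.07   0.  ]
```

View pics/w1.png

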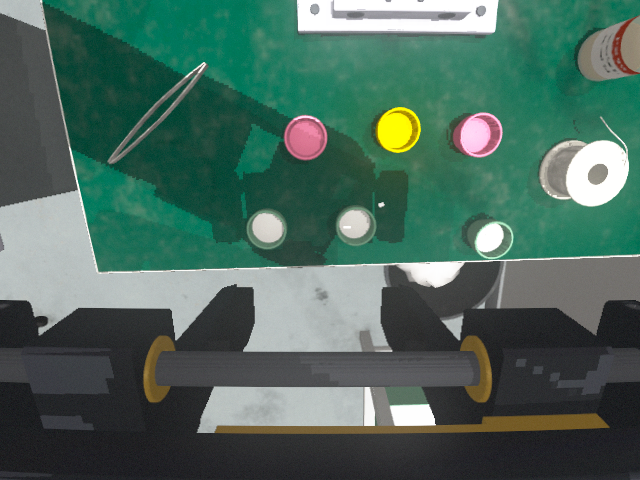

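Wrist view: the spares are at (267,228) and (355,225), the third at (490,238), the spool at (585,172), and the look-alikes are in the row above. Grasping the spare at (452,-132).

Request:
{"method": "move_arm", "body": {"deltas": [[[-1.9, -0.04, -1], [0, 0, 0], 60], [[-1.9, -0.04, -2], [0, 0, 0], 60], [[-1.9, -0.04, -3.5], [0, 0, 0], 60], [[-1.9, -0.04, -5], [0, 0, 0], 60], [[-1.9, -0.04, -6], [0, 0, 0], 60], [[-1.9, -0.04, -6.45], [0, 0, 0], 60], [[-1.9, -0.04, -6.45], [0, 0, 0], 60], [[-1.9, -0.04, -6.45], [0, 0, 0], 30], [[-1.9, -0.04, -6.45], [0, 0, 0], 30], [[-1.9, -0.04, -6.45], [0, 0, 0], 30], [[-1.9, -0.04, -6.45], [0, 0, 0], 30], [[-1.9, -0.04, -6.45], [0, 0, 0], 30], [[-1.9, -0.04, -6.45], [0, 0, 0], 30]], "force": 15}}

```text
time_s: 3.32
ee_pos: [453.0, -132.2, 40.7]
tcp_rot: [0.001, 0.718, 0.696, 0.0]
wrist_force: [1.0, -0.2, 6.0]
gripper_width: 0.379
finger_force: 15.0
```

Request:
{"method": "move_arm", "body": {"deltas": [[[0, 0, 0.6], [0, 0, 0], 30], [[0, 0, 1.6], [0, 0, 0], 30], [[0, 0, 3], [0, 0, 0], 30], [[0.8, 1.2, 4.5], [0, 0, 0], 30], [[1.6, 2.6, 6], [0, 0, 0], 30], [[2.4, 4, 6.4], [0, 0, 0], 30], [[3.2, 5.4, 6.4], [0, 0, 0], 30], [[4, 6.8, 6.4], [0, 0, 0], 30], [[4.8, 8.2, 6.4], [0, 0, 0], 30], [[4.9, 9.3, 6.4], [0, 0, 0], 30], [[4.9, 9.3, 6.4], [0, 0, 0], 30], [[4.9, 9.3, 6.4], [0, 0, 0], 30]]}}

```text
time_s: 4.32
ee_pos: [574.8, 102.5, 199.5]
tcp_rot: [-0.0, 0.717, 0.697, -0.0]
wrist_force: [-0.2, -1.5, -0.5]
gripper_width: 0.376
finger_force: 15.0
```

```bash
python3 w.py w2.png
```

```text
4.3167 [574.81 102.47 199.49] toolY deg -1.6212172735845476 tilt [-0. -0. -1.] [-0.16 -1.51 -0.5 ]
white [265.25 145.84] [  40   42 1284] 245.31897 [537.95 174.35  66.02]
white [313.31 217.42] [  73   69 3876] 282.70197 [570.53 115.84  44.2 ]
spare_1 [287.9 413.8] 0.9 [ 532.67 -126.9     0.  ]
spare_1 [316.2 290.1] 0.86 [570.28  30.07   0.  ]
spare_1 [392.8 425.7] 0.58 [ 656.06 -148.44   -0.  ]
pocket_1 [358.2 145.6] 0.57 [607.09 172.31  47.  ]
pocket_1 [355.9  80.4] 0.57 [605.27 219.12  47.  ]
nest [313.8 113.1] 0.58 [573.56 196.2   58.  ]
knob_grip [309.  270.2] 0.63 [566.46  80.82  74.  ]
plunger_pin [312.9 205. ] 0.54 [570.93 130.22  66.  ]
```

View pics/w2.png

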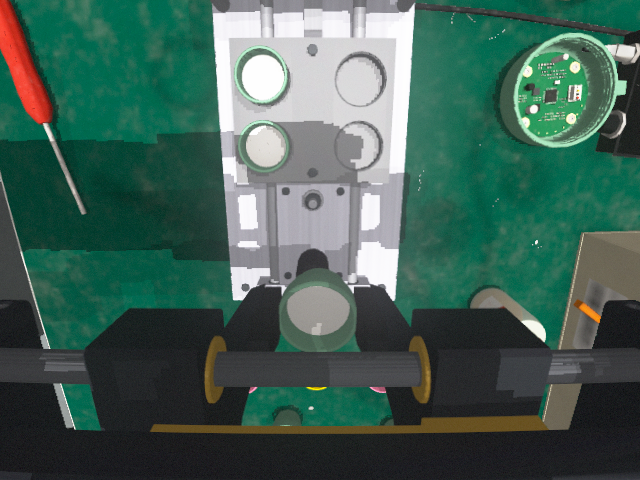

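Wrist view: the cap is held upright at (317,310). The empty pockets are at (360,78) and (358,145), filled ones at (262,75) and (266,147), and the pin is at (312,200). Refining the pocket positions with circle fits.

```bash
cat > fit.py <<'E'
from h import *
np.set_printoptions(precision=2,suppress=True)
c=cams.calibration("wrist");a,d=cams.capture("wrist")
g=cv2.medianBlur(cv2.cvtColor(a,cv2.COLOR_RGB2GRAY),3)
C=cv2.HoughCircles(g[30:190,215:410],cv2.HOUGH_GRADIENT_ALT,1,30,param1=150,param2=.6,minRadius=17,maxRadius=33)
for x in (C[0] if C is not None else []):
    p=x[:2]+[215,30]; print(p,x[2],"z58",atz(p,c,58),"z76",atz(p,c,76))
# nest plate by depth: points with height near 58
T=np.array(c["extrinsics"]);P=[]
for v in range(20,200,2):
    for u in range(205,430,2):
        if d[v,u]>0:
            w=atd((u,v),c,d[v,u])
            P.append(w)
P=np.array(P);s=P[abs(P[:,2]-58)<4];print("zmed",np.median(s[:,2]),len(s))
s=s[(abs(s[:,0]-573)<75)&(abs(s[:,1]-196)<65)]
print(cv2.minAreaRect(s[:,:2].astype(np.float32)),np.percentile(s,[1,99],axis=0))
E
python3 fit.py
```

```text
[258.  73.] 25.917633 z58 [535.74 221.6   58.  ] z76 [538.5  218.33  76.  ]
[264. 142.] 24.485556 z58 [536.55 174.23  58.  ] z76 [539.25 174.2   76.  ]
[360.  76.] 25.33823 z58 [607.9  217.16  58.  ] z76 [605.73 214.2   76.  ]
[357. 141.] 23.464321 z58 [605.62 172.62  58.  ] z76 [603.6 172.7  76. ]
zmed 58.51784173416621 3785
((572.1386108398438, 188.76596069335938), (115.56449890136719, 116.59394836425781), 88.22164154052734) [[515.08 145.43  56.3 ]
 [629.84 245.81  60.6 ]]
```

Request:
{"method": "move_arm", "body": {"deltas": [[[0.4, 1.5, 0], [0, 0, 0], 30], [[0.8, 3, -0.5], [0, 0, 0], 30], [[1.2, 4.2, -1.5], [0, 0, 0], 30], [[1.3, 4.7, -2.6], [0, 0, 0], 30], [[1.3, 4.7, -3], [0, 0, 0], 30], [[1.3, 4.7, -3], [0, 0, 0], 30], [[1.3, 4.7, -3], [0, 0, 0], 30], [[1.3, 4.7, -3], [0, 0, 0], 30]]}}

```text
time_s: 5.33
ee_pos: [608.3, 216.9, 127.0]
tcp_rot: [0.001, 0.719, 0.695, 0.001]
wrist_force: [0.5, 0.0, 0.4]
gripper_width: 0.381
finger_force: 15.0
```

Run:
```python
from h import *
for _ in range(3): cams.capture("wrist"); o=r.get_obs(); print(o["ee_pos"],o["wrist_force"],o["gripper_width"])
```

```text
[608.3282818  216.97665515 127.07690194] [-0.39391833 -0.57606375 -0.04784412] 0.38236350396756197
[608.22609297 217.16930471 126.91223545] [-0.02994644 -0.86662289 -0.28498505] 0.38490295971542
[608.08214992 217.36449892 126.60412266] [-0.03704751  0.00062551  0.30080866] 0.3817064665298986
```

Request:
{"method": "move_arm", "body": {"deltas": [[[0, 0, -0.5], [0, 0, 0], 30], [[0, 0, -0.9], [0, 0, 0], 30], [[0, 0, -1.2], [0, 0, 0], 30], [[0, 0, -1.4], [0, 0, 0], 30], [[0, 0, -1.5], [0, 0, 0], 30], [[0, 0, -1.5], [0, 0, 0], 30], [[0, 0, -1.5], [0, 0, 0], 30]]}}

```text
time_s: 6.07
ee_pos: [607.4, 218.2, 87.5]
tcp_rot: [-0.0, 0.718, 0.696, -0.0]
wrist_force: [-2.0, -0.6, 3.9]
gripper_width: 0.383
finger_force: 15.0
```

Request:
{"method": "move_arm", "body": {"deltas": [[[0, 0, 0], [0, 0, 0], 48], [[0, 0, 0], [0, 0, 0], 48], [[0, 0, 0], [0, 0, 0], 48], [[0, 0, 0], [0, 0, 0], 48], [[0, 0, 0.4], [0, 0, 0], 48], [[0, 0, 1.2], [0, 0, 0], 48], [[0, 0, 2.5], [0, 0, 0], 48], [[0, -1, 4], [0, 0, 0], 48], [[-0.6, -2.5, 4.5], [0, 0, 0], 48], [[-1.3, -4.7, 4.5], [0, 0, 0], 60], [[-1.3, -4.7, 4.5], [0, 0, 0], 60], [[-1.3, -4.7, 4.5], [0, 0, 0], 60]]}}

```text
time_s: 7.07
ee_pos: [574.5, 97.4, 201.5]
tcp_rot: [0.001, 0.719, 0.694, 0.0]
wrist_force: [-0.3, 0.0, -0.7]
gripper_width: 0.678
finger_force: 0.0
```

```bash
python3 w.py w3.png; python3 fit.py
```

```text
7.0667 [574.46  97.39 201.45] toolY deg -2.0254871384748623 tilt [ 0. -0. -1.] [-0.27  0.02 -0.68]
white [264.43 138.72] [  40   41 1288] 245.68462 [537.91 174.4   65.97]
white [312.13 213.89] [  73   77 4332] 283.73828 [569.72 113.28  44.27]
spare_1 [353.2  75.3] 0.96 [609.18 225.39   0.  ]
spare_1 [395.  419.5] 0.76 [ 657.21 -147.28    0.  ]
spare_1 [314.8 352.1] 0.68 [565.61 -50.19   0.  ]
spare_1 [378.7 358.7] 0.61 [635.92 -61.4    0.  ]
spare_1 [290.5 411.8] 0.6 [ 534.09 -130.9     0.  ]
spare_1 [245.4 360.2] 0.44 [488.37 -58.13   0.  ]
pocket_1 [355.6 140.3] 0.69 [605.79 170.89  47.  ]
nest [311.3 105.9] 0.96 [572.54 196.18  58.  ]
knob_grip [311.1 262.7] 0.62 [568.04  81.09  74.  ]
plunger_pin [312.2 194.8] 0.45 [570.81 132.5   66.  ]
[362.  75.] 26.08672 z58 [609.14 220.12  58.  ] z76 [606.88 217.1   76.  ]
[265. 145.] 24.348358 z58 [537.17 174.21  58.  ] z76 [539.83 174.33  76.  ]
[261.  74.] 25.825666 z58 [537.69 222.97  58.  ] z76 [540.32 219.76  76.  ]
[357. 146.] 23.501867 z58 [605.58 171.4   58.  ] z76 [603.57 171.72  76.  ]
zmed 58.51956467420666 3582
((572.1988525390625, 189.82948303222656), (113.5391845703125, 116.25885009765625), 88.2452392578125) [[515.09 146.35  56.59]
 [629.81 246.11  60.31]]
```

View pics/w3.png

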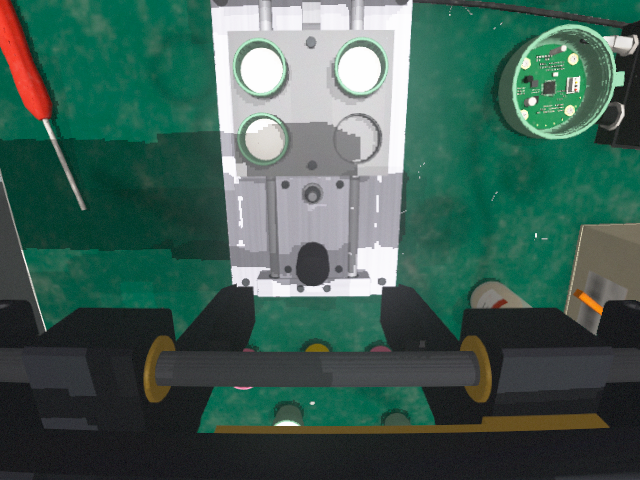

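The placed cap at (361,68) sits level with its neighbour at (262,68), and pocket_2 at (357,140) is still empty. Fetching the second spare.

Request:
{"method": "move_arm", "body": {"deltas": [[[-0.3, -1.6, 0], [0, 0, 0], 60], [[-0.6, -3.2, 0], [0, 0, 0], 60], [[-0.9, -4.8, 0], [0, 0, 0], 60], [[-1.2, -6.4, 0], [0, 0, 0], 60], [[-1.5, -7.9, -0.5], [0, 0, 0], 60], [[-1.7, -9, -1.5], [0, 0, 0], 60], [[-1.7, -9.3, -2.8], [0, 0, 0], 60], [[-1.7, -9.3, -4.2], [0, 0, 0], 60], [[-1.7, -9.3, -5.4], [0, 0, 0], 60], [[-1.7, -9.3, -6.2], [0, 0, 0], 60], [[-1.7, -9.3, -6.4], [0, 0, 0], 60], [[-1.7, -9.3, -6.4], [0, 0, 0], 60], [[-1.7, -9.3, -6.4], [0, 0, 0], 30], [[-1.7, -9.3, -6.4], [0, 0, 0], 30], [[-1.7, -9.3, -6.4], [0, 0, 0], 30], [[-1.7, -9.3, -6.4], [0, 0, 0], 30], [[-1.7, -9.3, -6.4], [0, 0, 0], 30], [[-1.7, -9.3, -6.4], [0, 0, 0], 30]], "force": 15}}

```text
time_s: 8.92
ee_pos: [533.0, -132.1, 40.8]
tcp_rot: [0.001, 0.718, 0.696, 0.0]
wrist_force: [-0.8, 0.2, 5.6]
gripper_width: 0.379
finger_force: 15.0
```

Request:
{"method": "move_arm", "body": {"deltas": [[[0, 0, 0.6], [0, 0, 0], 30], [[0, 0, 1.8], [0, 0, 0], 30], [[0, 0.5, 3.2], [0, 0, 0], 30], [[0.4, 1.8, 4.5], [0, 0, 0], 30], [[0.8, 3.3, 5], [0, 0, 0], 30], [[1.2, 4.8, 5], [0, 0, 0], 30], [[1.6, 6.3, 5], [0, 0, 0], 30], [[2, 7.8, 5], [0, 0, 0], 30], [[2.4, 9.3, 5], [0, 0, 0], 30], [[2.8, 10.8, 5], [0, 0, 0], 30], [[2.95, 11.8, 4.6], [0, 0, 0], 30], [[2.95, 12.15, 3.8], [0, 0, 0], 30], [[2.95, 12.15, 3.4], [0, 0, 0], 30], [[2.95, 12.15, 3.4], [0, 0, 0], 30], [[2.95, 12.15, 2.9], [0, 0, 0], 30], [[2.95, 12.15, 2.5], [0, 0, 0], 30], [[2.95, 12.15, 2.2], [0, 0, 0], 30], [[2.95, 12.15, 2], [0, 0, 0], 30], [[2.95, 12.15, 1.9], [0, 0, 0], 30], [[2.95, 12.15, 1.9], [0, 0, 0], 30]]}}

```text
time_s: 10.58
ee_pos: [606.4, 171.5, 87.9]
tcp_rot: [0.0, 0.718, 0.696, 0.0]
wrist_force: [-0.7, -0.4, 0.9]
gripper_width: 0.378
finger_force: 15.0
```

Request:
{"method": "move_arm", "body": {"deltas": [[[0, 0, 0], [0, 0, 0], 48], [[0, 0, 0], [0, 0, 0], 48], [[0, 0, 0], [0, 0, 0], 48], [[0, 0, 0], [0, 0, 0], 48], [[0, 0, 0.4], [0, 0, 0], 48], [[0, 0, 1.2], [0, 0, 0], 48], [[0, 0, 2.5], [0, 0, 0], 48], [[-0.3, -0.5, 4], [0, 0, 0], 48], [[-0.8, -1.8, 4.5], [0, 0, 0], 48], [[-1.25, -2.85, 4.5], [0, 0, 0], 60], [[-1.25, -2.85, 4.5], [0, 0, 0], 60], [[-1.25, -2.85, 4.5], [0, 0, 0], 60], [[-1.25, -2.85, 4.5], [0, 0, 0], 60]]}}

```text
time_s: 11.67
ee_pos: [575.2, 101.0, 200.3]
tcp_rot: [0.0, 0.718, 0.696, 0.0]
wrist_force: [0.4, 0.3, -0.0]
gripper_width: 0.686
finger_force: 0.0
```

```bash
python3 w.py w4.png; python3 fit.py
python3 - <<'E'
from h import *
c=cams.calibration("top");a,d=cams.capture("top")
k=cams.calibration("wrist");_,d=cams.capture("wrist")
P=np.array([atd((u,v),k,d[v,u]) for v in range(200,320) for u in range(270,350) if d[v,u]>0])
s=P[(P[:,2]>86)];print("knob top",len(s),s.mean(0),np.percentile(s,[2,98],axis=0))
P=np.array([atd((u,v),k,d[v,u]) for v in range(30,175) for u in range(225,400) if d[v,u]>0])
for x,y in((539,174),(540.3,219),(606.2,171.8),(607.4,217.8)):
    m=P[np.hypot(P[:,0]-x,P[:,1]-y)<21];m=m[m[:,2]>71];print("rim",len(m),m.mean(0),np.percentile(m[:,2],95))
E
```

```text
11.6667 [575.19 101.03 200.35] toolY deg -1.8212419085190859 tilt [ 0.  0. -1.] [ 0.42  0.32 -0.  ]
white [264.12 144.02] [  40   41 1274] 245.77411 [537.9  174.39  65.99]
white [311.73 217.24] [  73   72 3983] 283.39862 [569.84 114.51  44.32]
spare_1 [354.8 139.1] 0.93 [610.37 175.82   0.  ]
spare_1 [395.6 421.3] 0.58 [ 659.11 -144.46    0.  ]
spare_1 [354.6  79.5] 0.56 [610.37 225.79   0.  ]
spare_1 [317.4 354.6] 0.46 [569.47 -48.78  -0.  ]
pocket_1 [313.5 113.1] 0.42 [574.13 195.71  47.  ]
nest [309.3 109.5] 0.65 [571.26 197.47  58.  ]
knob_grip [310.9 268.3] 0.78 [568.42  80.66  74.  ]
plunger_pin [312.4 202.2] 0.55 [571.26 130.84  66.  ]
[260.  73.] 25.94599 z58 [536.98 223.13  58.  ] z76 [539.66 219.87  76.  ]
[264. 144.] 24.51792 z58 [536.39 174.46  58.  ] z76 [539.11 174.53  76.  ]
[360.  73.] 25.783161 z58 [607.63 220.9   58.  ] z76 [605.47 217.8   76.  ]
[358. 144.] 22.438381 z58 [606.2  172.29  58.  ] z76 [604.14 172.51  76.  ]
zmed 58.49450840847848 3502
((572.0285034179688, 189.35166931152344), (113.33424377441406, 116.54110717773438), 88.20677947998047) [[515.07 145.75  56.66]
 [629.88 245.95  60.8 ]]
knob top 887 [569.40262898  83.1900414   92.66217158] [[558.61487811  71.60083238  87.03513551]
 [580.25624145  93.12044684  94.66847154]]
rim 629 [536.75582695 174.66625721  75.99026116] 77.65401088970546
rim 778 [538.48243764 221.3503457   75.88376441] 77.75527194808343
rim 601 [606.98564342 172.30178034  75.98358055] 77.62473509820413
rim 761 [607.4124781  219.78814253  75.86374322] 77.77082859430823
```

View pics/w4.png

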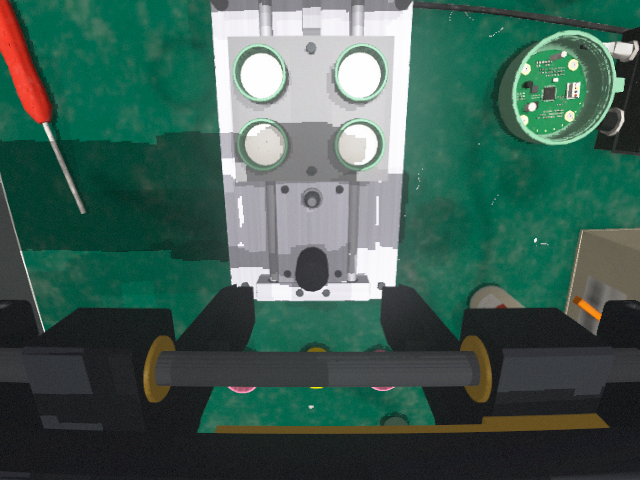

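All four caps read the same rim height (76 mm). The knob top is at (312,268), about (569.4, 82) in world coordinates. Now going for the knob.

Request:
{"method": "move_arm", "body": {"deltas": [[[-0.22, -0.76, -1], [0, 0, 0], 60], [[-0.22, -0.76, -2.2], [0, 0, 0], 60], [[-0.22, -0.76, -3.4], [0, 0, 0], 60], [[-0.22, -0.76, -4.3], [0, 0, 0], 60], [[-0.22, -0.76, -4.75], [0, 0, 0], 60], [[-0.22, -0.76, -4.75], [0, 0, 0], 60], [[-0.22, -0.76, -4.75], [0, 0, 0], 20], [[-0.22, -0.76, -4.75], [0, 0, 0], 20], [[-0.22, -0.76, -4.75], [0, 0, 0], 20], [[-0.22, -0.76, -4.75], [0, 0, 0], 20], [[-0.22, -0.76, -4.75], [0, 0, 0], 20], [[-0.22, -0.76, -4.75], [0, 0, 0], 20], [[-0.22, -0.76, -4.75], [0, 0, 0], 20]], "force": 45}}

```text
time_s: 13.2
ee_pos: [570.3, 81.6, 81.9]
tcp_rot: [0.001, 0.718, 0.696, 0.001]
wrist_force: [3.7, -0.2, 0.9]
gripper_width: 0.269
finger_force: 45.0
```

Request:
{"method": "move_arm", "body": {"deltas": [[[0, 0.1, 0], [0, 0, 0], 20], [[0.01, 0.3, 0], [0, 0, 0], 20], [[0.02, 0.6, 0], [0, 0, 0], 20], [[0.03, 0.9, 0], [0, 0, 0], 20], [[0.03, 1.2, 0], [0, 0, 0], 20], [[0.04, 1.5, 0], [0, 0, 0], 20], [[0.05, 1.8, 0], [0, 0, 0], 20], [[0.06, 2.1, 0], [0, 0, 0], 20], [[0.07, 2.4, 0], [0, 0, 0], 20], [[0.08, 2.7, 0], [0, 0, 0], 20], [[0.08, 3.0, 0], [0, 0, 0], 20], [[0.09, 3.3, 0], [0, 0, 0], 20], [[0.1, 3.6, 0], [0, 0, 0], 20], [[0.11, 3.8, 0], [0, 0, 0], 20], [[0.11, 3.95, 0], [0, 0, 0], 20], [[0.11, 4.0, 0], [0, 0, 0], 20], [[0.11, 4.0, 0], [0, 0, 0], 20], [[0.11, 4.0, 0], [0, 0, 0], 20]]}}

```text
time_s: 14.7
ee_pos: [573.3, 180.5, 81.9]
tcp_rot: [0.002, 0.718, 0.696, 0.0]
wrist_force: [3.7, -7.1, 2.2]
gripper_width: 0.272
finger_force: 45.0
```

Request:
{"method": "move_arm", "body": {"deltas": [[[0, 0.15, 0], [0, 0, 0], 20], [[0.01, 0.3, 0], [0, 0, 0], 20], [[0.01, 0.4, 0], [0, 0, 0], 20], [[0.01, 0.4, 0], [0, 0, 0], 20], [[0.01, 0.4, 0], [0, 0, 0], 20]]}}

```text
time_s: 15.12
ee_pos: [573.6, 190.5, 81.9]
tcp_rot: [0.002, 0.718, 0.696, 0.0]
wrist_force: [4.6, -7.4, 2.1]
gripper_width: 0.27
finger_force: 45.0
```

Request:
{"method": "move_arm", "body": {"deltas": [[[0, 0.04, 0], [0, 0, 0], 20], [[0, 0.08, 0], [0, 0, 0], 20], [[0, 0.08, 0], [0, 0, 0], 20], [[0, 0.08, 0], [0, 0, 0], 20]]}}

```text
time_s: 15.45
ee_pos: [573.6, 192.3, 81.9]
tcp_rot: [0.002, 0.718, 0.696, 0.0]
wrist_force: [5.4, -7.5, 1.0]
gripper_width: 0.27
finger_force: 45.0
```

Request:
{"method": "move_arm", "body": {"deltas": [[[0, 0.04, 0], [0, 0, 0], 20], [[0, 0.08, 0], [0, 0, 0], 20], [[0, 0.08, 0], [0, 0, 0], 20], [[0, 0.08, 0], [0, 0, 0], 20]]}}

```text
time_s: 15.78
ee_pos: [573.7, 194.3, 81.9]
tcp_rot: [0.002, 0.718, 0.696, 0.0]
wrist_force: [5.2, -6.9, 1.3]
gripper_width: 0.275
finger_force: 45.0
```

Request:
{"method": "move_arm", "body": {"deltas": [[[0, 0.04, 0], [0, 0, 0], 20], [[0.01, 0.08, 0], [0, 0, 0], 20], [[0.01, 0.08, 0], [0, 0, 0], 20], [[0.01, 0.08, 0], [0, 0, 0], 20]]}}

```text
time_s: 16.12
ee_pos: [573.8, 196.3, 81.9]
tcp_rot: [0.002, 0.718, 0.696, 0.0]
wrist_force: [4.5, -7.1, 2.0]
gripper_width: 0.266
finger_force: 45.0
```

Request:
{"method": "move_arm", "body": {"deltas": [[[0, 0.03, 0], [0, 0, 0], 20], [[0, 0.06, 0], [0, 0, 0], 20], [[0, 0.06, 0], [0, 0, 0], 20], [[0, 0.06, 0], [0, 0, 0], 20]]}}

```text
time_s: 16.45
ee_pos: [573.8, 197.8, 81.9]
tcp_rot: [0.002, 0.718, 0.696, 0.0]
wrist_force: [4.3, -6.5, 1.6]
gripper_width: 0.269
finger_force: 45.0
```

Request:
{"method": "move_arm", "body": {"deltas": [[[0, 0.03, 0], [0, 0, 0], 20], [[0, 0.06, 0], [0, 0, 0], 20], [[0, 0.06, 0], [0, 0, 0], 20], [[0, 0.06, 0], [0, 0, 0], 20]]}}

```text
time_s: 16.78
ee_pos: [573.8, 199.3, 81.9]
tcp_rot: [0.002, 0.718, 0.696, 0.0]
wrist_force: [4.9, -7.7, 1.7]
gripper_width: 0.272
finger_force: 45.0
```

Request:
{"method": "move_arm", "body": {"deltas": [[[0, 0.03, 0], [0, 0, 0], 20], [[0, 0.06, 0], [0, 0, 0], 20], [[0, 0.06, 0], [0, 0, 0], 20], [[0, 0.06, 0], [0, 0, 0], 20]]}}

```text
time_s: 17.12
ee_pos: [573.9, 200.9, 81.9]
tcp_rot: [0.002, 0.718, 0.696, 0.0]
wrist_force: [4.9, -7.0, 1.6]
gripper_width: 0.272
finger_force: 45.0
```

Request:
{"method": "move_arm", "body": {"deltas": [[[0, 0.03, 0], [0, 0, 0], 20], [[0, 0.06, 0], [0, 0, 0], 20], [[0, 0.06, 0], [0, 0, 0], 20], [[0, 0.06, 0], [0, 0, 0], 20]]}}

```text
time_s: 17.45
ee_pos: [573.9, 202.7, 81.9]
tcp_rot: [0.002, 0.718, 0.696, 0.001]
wrist_force: [5.6, -5.2, 1.1]
gripper_width: 0.268
finger_force: 45.0
```

Request:
{"method": "move_arm", "body": {"deltas": [[[0, 0.02, 0], [0, 0, 0], 20], [[0, 0.04, 0], [0, 0, 0], 20], [[0, 0.04, 0], [0, 0, 0], 20], [[0, 0.04, 0], [0, 0, 0], 20]]}}

```text
time_s: 17.78
ee_pos: [573.9, 203.8, 81.9]
tcp_rot: [0.001, 0.718, 0.696, 0.001]
wrist_force: [5.7, -4.2, 0.9]
gripper_width: 0.269
finger_force: 45.0
```

Request:
{"method": "move_arm", "body": {"deltas": [[[0, 0.02, 0], [0, 0, 0], 20], [[0, 0.04, 0], [0, 0, 0], 20], [[0, 0.04, 0], [0, 0, 0], 20], [[0, 0.04, 0], [0, 0, 0], 20]]}}

```text
time_s: 18.12
ee_pos: [574.0, 205.0, 81.9]
tcp_rot: [0.001, 0.718, 0.696, 0.001]
wrist_force: [6.0, -3.5, 0.8]
gripper_width: 0.272
finger_force: 45.0
```

Request:
{"method": "move_arm", "body": {"deltas": [[[0, 0.02, 0], [0, 0, 0], 20], [[0, 0.04, 0], [0, 0, 0], 20], [[0, 0.04, 0], [0, 0, 0], 20], [[0, 0.04, 0], [0, 0, 0], 20]]}}

```text
time_s: 18.45
ee_pos: [574.0, 205.5, 81.9]
tcp_rot: [0.002, 0.718, 0.696, 0.001]
wrist_force: [6.7, -7.0, 0.9]
gripper_width: 0.269
finger_force: 45.0
```

Request:
{"method": "move_arm", "body": {"deltas": [[[0, 0.02, 0], [0, 0, 0], 20], [[0, 0.03, 0], [0, 0, 0], 20], [[0, 0.03, 0], [0, 0, 0], 20], [[0, 0.03, 0], [0, 0, 0], 20]]}}

```text
time_s: 18.78
ee_pos: [574.0, 205.7, 81.9]
tcp_rot: [0.002, 0.718, 0.696, 0.0]
wrist_force: [5.9, -9.6, 0.8]
gripper_width: 0.27
finger_force: 45.0
```

The push fell to 3.5 N and then rose sharply without further motion, so the ball is seated. Settling, then a last check.

Request:
{"method": "move_arm", "body": {"deltas": [[[0, 0, 0], [0, 0, 0], 20], [[0, 0, 0], [0, 0, 0], 20], [[0, 0, 0], [0, 0, 0], 20], [[0, 0, 0], [0, 0, 0], 20], [[0, 0, 0], [0, 0, 0], 20], [[0, 0, 0], [0, 0, 0], 20]]}}

```text
time_s: 19.28
ee_pos: [574.0, 205.7, 81.9]
tcp_rot: [0.002, 0.718, 0.696, 0.0]
wrist_force: [6.6, -8.8, 1.0]
gripper_width: 0.266
finger_force: 45.0
```

Run:
```python
from h import *
np.set_printoptions(precision=2,suppress=True)
c=cams.calibration("wrist")
for _ in range(3):
    a,d=cams.capture("wrist");o=r.get_obs();print(o["time_s"],o["ee_pos"],o["wrist_force"],o["finger_force"])
save(a,"w5.png")
P=np.array([atd((u,v),c,d[v,u]) for v in range(60,300) for u in range(270,360) if d[v,u]>0])
s=P[np.hypot(P[:,0]-575.4,P[:,1]-255)<12];s=s[s[:,2]>50];print("pin",len(s),np.sort(s[:,2])[-12:])
```

```text
19.3333 [574.   205.73  81.87] [ 5.52 -9.58  1.8 ] 45.00669915229082
19.3833 [574.01 205.72  81.9 ] [ 5.1  -9.03  2.5 ] 45.00670434907079
19.4333 [574.03 205.69  81.88] [ 5.81 -8.92  1.48] 45.006744526326656
pin 968 [63.63 63.7  63.8  63.82 63.83 63.85 63.89 63.91 63.92 64.13 64.28 64.3 ]
```

View pics/w5.png

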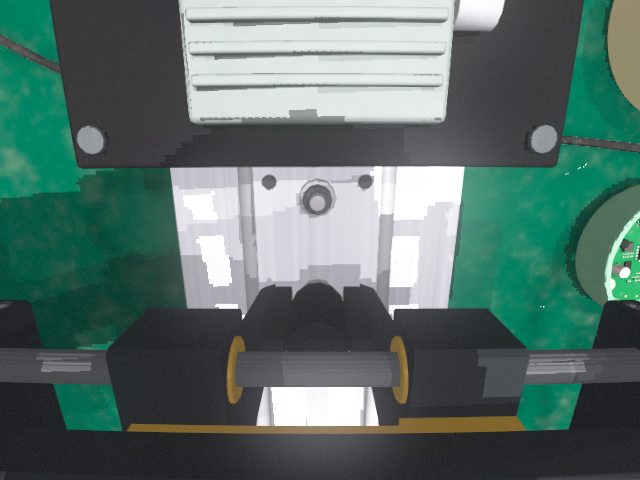

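The pin at (317,200) reads about 63 mm (with noise), down from 66, so it has sunk. The nest is under the bridge, and the knob is held steady at (318,300) with 9 N of push. Handing in.

```bash
python3 -c "
from workcell import r
print(r.close_job())"
```

```text
the job is handed in; nothing more can be done
None
```

I put two green spares in the empty pockets with the slide at home, pushed the slide until the ball clicked into its notch at about 124 mm of travel, and handed the job in at 19.4 s still holding the knob; no verdict came back.

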